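# Serve the jar from the back of the display crate

## Robot

A 6-joint arm with a two-finger parallel gripper is mounted at the origin on the work surface. World frame = base frame: x ahead of the robot, y to its left, z up, the work surface at z = 0. Lengths are in m, angles in rad, forces in N, time in s.
With the tool pointing down it reaches from about 0.3 to 0.775 m from the base axis. Payload 14.6 kg.
Tool frame: the origin (TCP) lies midway between the tips of the shut fingers; the grasp point (between the pads) lies 19 mm behind it (ctrl.tcp_to_grasp is the z of the grasp point in the tool frame, in m); z points along the fingers, y is the line along which they close (so a half turn about z gives the same grasp; the last joint's range is limited). The gripper opens to 94 mm and grips with 3 to 60 N. Pads are 16 mm wide; open, the fingers measure 119 mm over their backs; the gripper's body (75 mm by 177 mm) begins 78 mm behind the grasp point.
Start: joints at [-1.201, 0.3, 1.521, -0, 1.321, -0.067], TCP at [0.233, -0.498, 0.205] pointing down, gripper open.
Joint ranges: [-3.03, 3.03], [-0.79, 2.21], [0.23, 2.52], [-1.04, 4.18], [0, 3.07], [-2.55, 2.55]. Speed limits (rad/s): [2.22, 2.22, 2.57, 3.14, 3.14, 3.14].

## Interface

Orientations are given as [roll, pitch, yaw] about the fixed x, y, z axes, in that order (R = Rz(yaw) Ry(pitch) Rx(roll)).
In Python, from station import monitor, camera, ctrl gives the robot as it stands.
- The arm moves only by the tool apply_moves, never from a script. Its argument "plan" is one flat list of numbers, 4 for each row, row after row: the shift along the tool's x, y, z in mm, then the turn about the tool's z in rad. In form: [dx, dy, dz, spin, dx, dy, dz, spin, ...]. A call has 1 to 20 rows; each row shifts and turns the commanded pose from where the row before left it, along the tool's axes as they then stand; what a row does not reach is not made up. A row lasts 1/10 s, in which the tool goes at most 50 mm and 8.59 degrees, less where a joint would pass 70% of its speed; a pose out of reach is approached as far as the arm can. A call is refused whole if a number of a shift passes 50 or a number of a turn 0.15, either way. A call with a gripper value outside its range is refused whole. "hand" is the gripper command: -1 is shut, 1 is fully open, values between are in proportion, set as the call begins (left out, the last holds). The fingers move at their own pace and stop on an object; "squeeze" is the grip in N (left out, the last holds). Time passes only in rows, so rows that do not move let the fingers close. It gives the time, the measured TCP pose, the force, the opening and the grip force at its end, in the units of the state.
- monitor.get_obs(): the state, without advancing time (a new reading comes with each control period).
- camera(name): name is "scene" or "top" or "wrist"; returns a dict with "image" (420x560x3 uint8, red, green, blue), "range_z" (420x560 float32, m along the optical axis (not along the pixel's ray), 0 where there is no reading), "mtx" (3x3 intrinsics, pixels), "rvec" (rotation vector, rad) and "tvec" (3), from world to camera coordinates, as OpenCV has them. Camera axes: x right, y down, z forward; pixel columns grow to the right and rows downward; lengths in m; the calibration is good to about 2 mm. The wrist camera is an equidistant fisheye: a pixel r from the principal point sees the ray r / f radians off the axis. A picture is of the moment at which its call begins.
- ctrl.hand_in(): hands the job in; it is judged then, once.
The state is a dict: "time_s": time; "qpos": joint angles; "joint_vel": joint speeds; "tau": joint torques, N m; "ee_pos": TCP position; "eef_rot": TCP orientation; "force": force on the tool from outside, world axes, zero at the start; "moment": the same for the moment, N m; "grip_width": finger opening in m; "grip_force": force on a finger pad.
Only numpy, scipy, OpenCV 4.12 (cv2) and the standard library are available. Lean on these libraries where they do the work, as an engineer would, in place of code of your own. Each camera call takes 0.05 s, during which the arm holds its last target. There are 200 camera calls.

## Task

A customer wants the squat jar at the back of the wooden display crate, hemmed in by three tall things: a tall jar, a square bottle and a round bottle. First stand all three tall things on the marble slab, then stand the squat jar in the empty half of the two-part wooden tray, and only then put each tall thing back in the crate exactly where it stood. Keep everything upright, and leave the jar already in the tray and the little tin in the crate where they are.

Things in the scene. Friction and masses are not known exactly. Their poses are not given: they have to be found in the camera images.
- tall_jar_mid (a point): Centre (half-way up) of the tall jar: loose, upright, round, 64 mm diameter, 120 mm high, straight brick-red body 106 mm high with a paper label, flat dark lid (60 mm diameter) above; about 0.45 kg. z is its axis, up. It starts in one of the crate's three tall places.
- square_bottle_mid (a point): Centre (half-way up the whole) of the square bottle: loose, upright, green glass, body 50 x 50 mm and 105 mm high with a paper label, then a short neck and a dark cap 36 mm wide, 125 mm high in all; about 0.40 kg. z is its axis, up; x and y are square to its flat faces. It starts in one of the crate's three tall places.
- round_bottle_mid (a point): Centre (half-way up the whole) of the round bottle: loose, upright, amber glass, body 50 mm diameter and 103 mm high with a paper label, then a flat shoulder and a cork 24 mm wide, 125 mm high in all; about 0.35 kg. z is its axis, up. It starts in one of the crate's three tall places.
- squat_jar_mid (a point): Centre (half-way up) of the squat jar that is wanted: loose, upright, round, 60 mm diameter, 55 mm high, brick-red with a paper label and a flat dark lid (56 mm diameter, top 14 mm); about 0.20 kg. It starts at the back of the crate, in the middle, with only about 3 to 16 mm between it and the tall things left, right and in front of it. z is its axis, up.
- crate: Fixed low wooden display crate, 170 (its x) by 230 mm (its y); origin at its underside's centre, on the counter. Floor 12 mm up; rims 8 mm thick, 26 mm high above the counter, at the back (+x) and both sides, none in front. Squat jar at about (30, 0) mm; tall places at about (30, 68), (30, -68), (-38, 0), each on a dark flush 62 mm round; who stands where is shuffled.
- slab: The side area: a fixed flat marble slab, 300 mm (its x) by 130 mm (its y), 12 mm thick, empty at the start; origin at the centre of its underside on the counter, z up. Crate, slab and tray swap places from start to start.
- tray_empty (a point): Middle of the floor (6 mm above the counter) of the empty half of a fixed two-part wooden tray, 240 (x) by 125 mm (y), turned any way. Walls and divider 6 mm thick, 18 mm high above the counter; each half 111 x 113 mm inside. x points from the divider to the tray's end; z up; the other half's middle is 117 mm away along -x.
- tray_jar_mid (a point): Centre (half-way up) of the low white jar with a brass lid, 66 mm diameter, 44 mm high, loose, already standing in the other half of the tray: leave it there.
- tin_mid (a point): Centre (half-way up) of the little aluminium tin, 40 mm diameter, 26 mm high, loose, standing in the front left corner of the crate, at about x -50, y 82 mm of the crate: leave it there.
Not all that is in view belongs to the job. Leave any blue look-alike of the part that bears square_bottle_mid alone.

How it is judged:
By the outcome, as a careful person would: the job done as asked, in the order asked, and still so for the second after the job is handed in, with the robot touching nothing.
It also fails if it takes over 147 s, if anything falls off the work surface, if the arm or the gripper's body presses on something with over 40 N, if the wrist force passes 120 N, or if a joint passes its speed limit or range.

## Working session

There is one attempt and no reset: what is moved stays moved. The work goes in short steps, Python scripts to look and compute and a tool call to move; the robot and the scene stay as the last step left them, time stands still between calls to the robot, and variables do not carry over. Pictures are saved under pics/ and viewed, at most 14 in all, crops included, and the job is handed in when it is done.

Besides the shell and the picture viewer there is one more tool, called by a JSON object that holds its "name" and its "arguments". apply_moves: Moves the arm, as the interface text tells. Its arguments: {"type":"object","properties":{"plan":{"type":"array","items":{"type":"number"}},"hand":{"type":"number"},"squeeze":{"type":"number"}},"required":["plan"]}

```bash
ls; mkdir -p pics
python3 - <<'E'
from station import monitor,camera,ctrl
import cv2,numpy as np
o=monitor.get_obs();print(o['time_s'],o['ee_pos'],o['eef_rot'],o['grip_width'],ctrl.tcp_to_grasp)
for n in['top','scene']:
    c=camera(n);cv2.imwrite(f'pics/{n}0.png',c['image'][:,:,::-1]);np.savez(f'{n}0.npz',**c)
    R=cv2.Rodrigues(np.array(c['rvec']))[0];print(n,c['mtx'],-R.T@np.array(c['tvec']).ravel())
E
```

```text
pics
0.0 [ 0.23259284 -0.49810971  0.20488362] [-3.14044357e+00 -1.38192927e-04  4.36776269e-01] 0.09429599069469025 -0.0188
top [[533.2698741    0.         273.92788963]
 [  0.         533.2698741  211.60265665]
 [  0.           0.           1.        ]] [ 0.37986901 -0.02665339  1.32013489]
scene [[475.74268958   0.         286.20531617]
 [  0.         475.74268958 212.84645532]
 [  0.           0.           1.        ]] [ 1.46200958 -0.29548783  0.68667358]
```

View pics/top0.png

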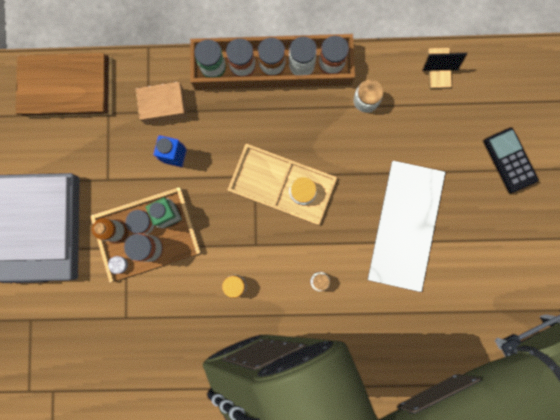

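View pics/scene0.png

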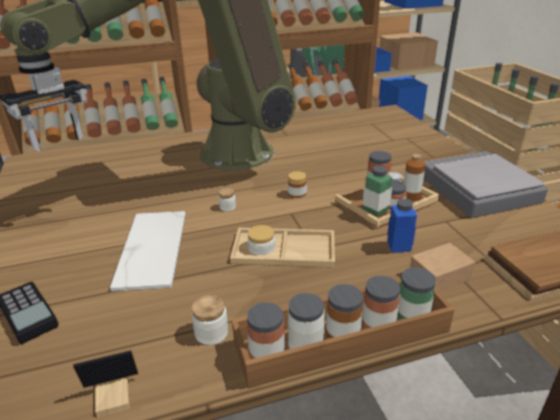

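Top view (up = +x, left = +y): the crate is around (146,234). In it are the round bottle (104,230), squat jar (138,222), green square bottle (162,212), tall jar (142,247) and tin (117,265). The slab is at (407,226) and the tray at (283,184), with its empty half on the left at about (262,175). Possible mix-ups: the blue bottle (169,150), which I leave alone; the loose jars at (233,287), (320,282) and (369,96); and the rack jars in row y≈57. Next I measure and take a close crop.

```bash
cat > h.py <<'E'
import numpy as np,cv2
def cloud(c):
    z=c['range_z'];h,w=z.shape;K=c['mtx'];u,v=np.meshgrid(np.arange(w),np.arange(h))
    p=np.stack([(u-K[0,2])/K[0,0]*z,(v-K[1,2])/K[1,1]*z,z],-1)
    R=cv2.Rodrigues(np.array(c['rvec']))[0]
    P=(p-np.array(c['tvec']).ravel())@R; P[z==0]=np.nan
    return P
def blobs(P,m,n=15):
    k,l,s,_=cv2.connectedComponentsWithStats(m.astype(np.uint8),connectivity=4)
    for i in range(1,k):
        if s[i,4]>=n:
            q=P[l==i]; r=cv2.minAreaRect((q[:,:2]*1000).astype(np.float32))
            print('px',s[i,:5],'mean',q.mean(0).round(4),'rect',np.round(r[0],1),np.round(r[1],1),round(r[2],1))
E
python3 - <<'E'
from h import *
c=dict(np.load('top0.npz'));P=cloud(c);Z=P[...,2];im=c['image']
R=np.zeros(Z.shape,bool);R[180:285,85:205]=1
for a,b in[(.13,.145),(.124,.15),(.055,.075),(.033,.045),(.02,.03)]:
    print(a,b);blobs(P,R&(Z>a)&(Z<b))
hsv=cv2.cvtColor(im,cv2.COLOR_RGB2HSV)
print('slab');S=np.zeros_like(R);S[150:300,360:450]=1;blobs(P,S&(hsv[...,1]<40)&(hsv[...,2]>150),200)
T=np.zeros_like(R);T[135:235,220:345]=1
for a,b in[(.012,.024),(.04,.06),(.003,.010)]:
    print('tray',a,b);blobs(P,T&(Z>a)&(Z<b),40)
print('blue',);B=np.zeros_like(R);B[130:170,145:195]=1;blobs(P,B&(Z>.06))
cv2.imwrite('pics/crate.png',cv2.resize(im[175:290,80:215,::-1],None,fx=5,fy=5,interpolation=cv2.INTER_CUBIC))
E
```

```text
0.13 0.145
px [149 202  16  16 203] mean [0.5055 0.263  0.1376] rect [506.2 263.5] [34.3 34.1] 0.8
px [ 94 223  11  11  93] mean [0.468  0.3925 0.1375] rect [467.7 393.2] [21.5 22.4] 88.7
px [124 234  27  27 501] mean [0.4238 0.3081 0.1332] rect [424.2 307.9] [58.7 57.4] 69.8
0.124 0.15
px [149 202  17  17 211] mean [0.5054 0.2626 0.1372] rect [506.1 263.4] [34.9 34.7] 4.9
px [ 94 221  12  13 108] mean [0.4683 0.3922 0.1361] rect [469.4 394. ] [25.9 24.1] 69.3
px [124 234  27  27 574] mean [0.4239 0.3081 0.1326] rect [424.4 308.4] [58.5 58.7] 13.8
0.055 0.075
px [169 199   7  15  22] mean [0.5211 0.2433 0.0654] rect [521.1 243.2] [38.   1.7] 24.0
px [125 210  26  23 457] mean [0.487  0.3263 0.0672] rect [487.4 326.5] [53.1 57.5] 2.3
px [170 214   9   8  18] mean [0.492  0.2374 0.0649] rect [491.1 238. ] [ 8.6 21.7] 49.5
px [110 222  12  19  50] mean [0.4622 0.3736 0.0641] rect [463.  375.2] [15.7 44.9] 75.5
px [153 237   7  22  48] mean [0.4235 0.281  0.0646] rect [424.  282.7] [13. 50.] 89.1
0.033 0.045
px [120 228   5  10  17] mean [0.4612 0.3707 0.0389] rect [462.1 370.5] [ 2.6 22
[... 295 characters left out ...]
93 239   6  12  33] mean [0.4293 0.195  0.0266] rect [430.1 196.2] [26.3  8.4] 16.6
slab
px [ 368  161   77  131 6701] mean [nan nan nan] rect [ 469.1 -323.1] [132.9 305.4] 75.7
tray 0.012 0.024
px [227 144 109  81 898] mean [ 0.5784 -0.0161  0.0181] rect [576.6 -16.6] [240.6 126. ] 67.9
tray 0.04 0.06
px [289 177  27  26 528] mean [ 0.556  -0.0674  0.0504] rect [556.5 -67.6] [60.5 60.4] 63.6
tray 0.003 0.01
px [ 231  148   57   56 1557] mean [0.5998 0.0375 0.0067] rect [599.7  37.9] [111.4 112.4] 67.8
px [ 275  164   58   57 1114] mean [ 0.5534 -0.0724  0.0066] rect [555.3 -71.4] [111.1 112.5] 67.9
blue
px [153 135  29  28 592] mean [0.6509 0.2455 0.1065] rect [655.8 250. ] [51.6 51.5] 75.4
```

View pics/crate.png

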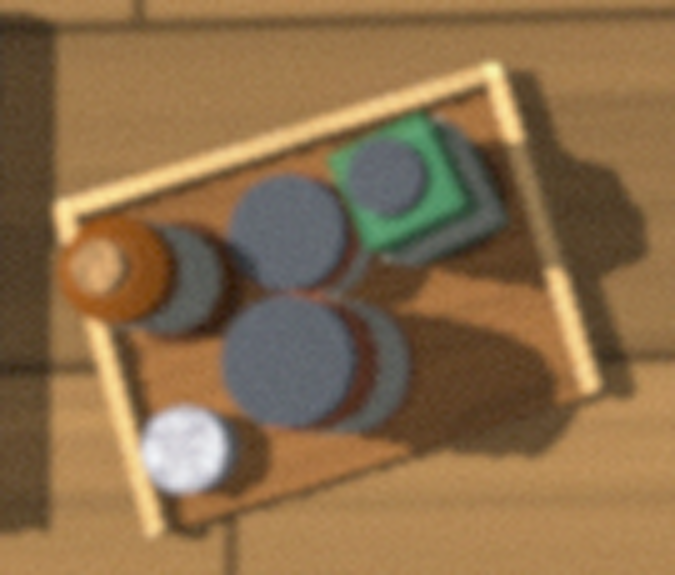

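The crop confirms which is which: round bottle left, squat jar centre, square bottle right, tall jar in front, tin front left. Now the square bottle's yaw and the move numbers.

```bash
cat >> h.py <<'E'
def go(x,y,z,yaw=None):
    """tool-axis shift (mm) and spin from the measured pose to the target"""
    from station import monitor
    from scipy.spatial.transform import Rotation as Ro
    o=monitor.get_obs();p=np.array(o['ee_pos']);R=Ro.from_euler('xyz',o['eef_rot'])
    d=R.inv().apply(np.array([x,y,z])-p)*1000
    s=None if yaw is None else round(-((yaw-o['eef_rot'][2]+np.pi)%(2*np.pi)-np.pi),4)
    print('shift',d.round(1),'spin',s,'| t',round(o['time_s'],2),p.round(4),np.round(o['eef_rot'],3),'w',round(o['grip_width'],4),'F',np.round(o['force'],1))
E
python3 - <<'E'
from h import *
c=dict(np.load('top0.npz'));P=cloud(c);Z=P[...,2]
R=np.zeros(Z.shape,bool);R[180:285,85:205]=1
print('shoulders');blobs(P,R&(Z>.108)&(Z<.15))
S=np.zeros_like(R);S[150:300,360:450]=1
print('slab');blobs(P,S&(Z>.008)&(Z<.016),200)
go(.424,.308,.2,1.863)
E
```

```text
shoulders
px [145 197  28  28 490] mean [0.5044 0.2607 0.1258] rect [505.9 263.3] [50.8 50.2] 25.4
px [ 91 218  23  22 385] mean [0.4671 0.3897 0.1236] rect [468.  393.2] [47.3 48.3] 66.0
px [124 233  30  29 660] mean [0.4235 0.3056 0.1305] rect [423.6 307.2] [61.1 60.5] 22.4
slab
px [ 368  161   76  130 5590] mean [ 0.4657 -0.3188  0.0124] rect [ 467.9 -319.9] [131.3 300.2] 76.1
shift [ 514.5 -649.4    5.7] spin -1.4262 | t 0.1 [ 0.2326 -0.4981  0.2049] [-3.141 -0.     0.437] w 0.0938 F [0.5 0.1 0. ]
```

{"name": "apply_moves", "arguments": {"plan": [25.7,-32.5,0,0,25.7,-32.5,0,0,25.7,-32.5,0,0,25.7,-32.5,0,0,25.7,-32.5,0,0,25.7,-32.5,0,0,25.7,-32.5,0,0,25.7,-32.5,0,0,25.7,-32.5,0,0,25.7,-32.5,0,0,25.7,-32.5,0,0,25.7,-32.5,0,0,25.7,-32.5,0,0,25.7,-32.5,0,0,25.7,-32.5,0,0,25.7,-32.5,0,0,25.7,-32.5,0,0,25.7,-32.5,0,0,25.7,-32.5,0,0,25.7,-32.5,0,0], "hand": 1, "squeeze": 25}}

```text
time_s: 2.1
ee_pos: [0.4234, 0.3099, 0.2051]
eef_rot: [3.141, 0.0, 0.437]
force: [0.6, -0.5, 0.4]
grip_width: 0.094
grip_force: 0.0
```

{"name": "apply_moves", "arguments": {"plan": [0,0,0,-0.1434,0,0,0,-0.1434,0,0,0,-0.1434,0,0,0,-0.1434,0,0,0,-0.1434,0,0,0,-0.1434,0,0,0,-0.1434,0,0,0,-0.1434,0,0,0,-0.1434,0,0,0,-0.1434,0,0,0,-0.1434,0,0,0,0,0,0,0,0]}}

```text
time_s: 3.4
ee_pos: [0.4234, 0.308, 0.2053]
eef_rot: [-3.141, 0.0, 2.01]
force: [-0.1, -0.0, -0.3]
grip_width: 0.0941
grip_force: 0.0
```

Run:
```python
from h import *
from station import camera
go(.424,.308,.076,2.014)
c=camera('wrist');cv2.imwrite('pics/w1.png',c['image'][:,:,::-1])
c=camera('top');cv2.imwrite('pics/t1.png',c['image'][150:300,60:260,::-1].repeat(3,0).repeat(3,1))
```

```text
shift [ -0.3   0.6 129.3] spin -0.0042 | t 3.4 [0.4234 0.308  0.2053] [-3.141  0.     2.01 ] w 0.0941 F [-0.1 -0.  -0.3]
```

View pics/w1.png

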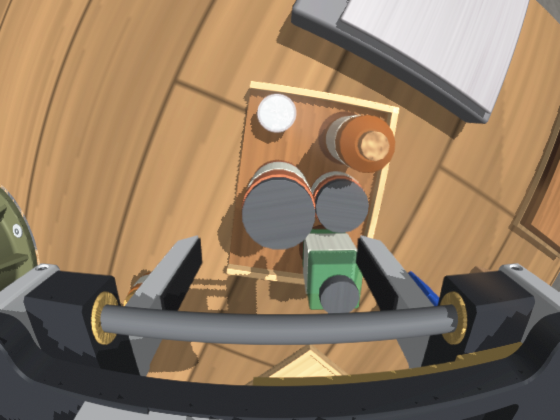

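The wrist view shows the tall jar's lid at (278,208), midway between the fingertips at (195,245) and (375,245). The fingers come down on free space, with the squat jar low at (341,203). Descend and grip.

{"name": "apply_moves", "arguments": {"plan": [0,0,26,0,0,0,26,0,0,0,26,0,0,0,26,0,0,0,15,0,0,0,10,0,0,0,0,0,0,0,0,0]}}

```text
time_s: 4.3
ee_pos: [0.4237, 0.3083, 0.0771]
eef_rot: [3.141, -0.0, 2.013]
force: [-0.4, 0.1, -0.4]
grip_width: 0.0938
grip_force: 0.0
```

{"name": "apply_moves", "arguments": {"plan": [0,0,0,0,0,0,0,0,0,0,0,0,0,0,0,0,0,0,0,0,0,0,0,0,0,0,0,0,0,0,0,0], "hand": -1, "squeeze": 25}}

```text
time_s: 5.1
ee_pos: [0.4235, 0.3081, 0.0766]
eef_rot: [3.141, -0.0, 2.014]
force: [-2.0, -1.1, 5.0]
grip_width: 0.0635
grip_force: 25.0
```

{"name": "apply_moves", "arguments": {"plan": [0,0,-10,0,0,0,-20,0,0,0,-25,0,0,0,-25,0,0,0,0,0]}}

```text
time_s: 5.6
ee_pos: [0.4245, 0.3087, 0.1595]
eef_rot: [3.137, -0.001, 2.014]
force: [0.8, 0.5, -4.6]
grip_width: 0.0638
grip_force: 25.0
```

{"name": "apply_moves", "arguments": {"plan": [-10,-6,0,0,-20,-12,0,0,-28,-16.2,0,0,-28,-16.2,0,0,-28,-16.2,0,0,-28,-16.2,0,0,-28,-16.2,0,0,-28,-16.2,0,0,-28,-16.2,0,0,-28,-16.2,0,0,-28,-16.2,0,0,-28,-16.2,0,0,-28,-16.2,0,0,-28,-16.2,0,0,-28,-16.2,0,0,-28,-16.2,0,0,-28,-16.2,0,0,-28,-16.2,0,0,-28,-16.2,0,0,-18,-13.1,0,0]}}

```text
time_s: 7.6
ee_pos: [0.3697, -0.2982, 0.1546]
eef_rot: [-3.14, -0.003, 2.013]
force: [0.5, 0.9, -3.6]
grip_width: 0.0638
grip_force: 25.0
```

{"name": "apply_moves", "arguments": {"plan": [0,0,0,0,0,0,0,0]}}

```text
time_s: 7.8
ee_pos: [0.3703, -0.2964, 0.1549]
eef_rot: [-3.141, -0.003, 2.013]
force: [-0.4, 0.1, -4.4]
grip_width: 0.0638
grip_force: 25.0
```

Run:
```python
from h import *
go(.3715,-.297,.0776,2.014)
```

```text
shift [-1.3  0.9 77.3] spin -0.0009 | t 7.8 [ 0.3703 -0.2964  0.1549] [-3.141e+00 -3.000e-03  2.013e+00] w 0.0638 F [-0.4  0.1 -4.4]
```

{"name": "apply_moves", "arguments": {"plan": [0,0,15,0,0,0,25,0,0,0,20,0,0,0,10,0,0,0,5,0,0,0,2.5,0,0,0,0,0,0,0,0,0]}}

```text
time_s: 8.6
ee_pos: [0.3716, -0.297, 0.0796]
eef_rot: [3.141, 0.001, 2.014]
force: [-0.6, -0.3, -3.3]
grip_width: 0.0636
grip_force: 25.0
```

{"name": "apply_moves", "arguments": {"plan": [0,0,0,0,0,0,0,0,0,0,0,0,0,0,0,0], "hand": 0.9}}

```text
time_s: 9.0
ee_pos: [0.3715, -0.2969, 0.0792]
eef_rot: [3.141, 0.0, 2.014]
force: [-0.5, 0.1, 0.4]
grip_width: 0.0891
grip_force: 0.0
```

{"name": "apply_moves", "arguments": {"plan": [0,0,-15,0,0,0,-30,0,0,0,-40,0,0,0,-40,0,0,0,0,0]}}

```text
time_s: 9.5
ee_pos: [0.3728, -0.298, 0.2089]
eef_rot: [3.139, 0.008, 2.014]
force: [-0.1, -0.9, -0.5]
grip_width: 0.0891
grip_force: 0.0
```

Run:
```python
from h import *
go(.506,.2633,.2,2.014)
```

```text
shift [449.9 361.2   6.6] spin 0.0003 | t 9.5 [ 0.3728 -0.298   0.2089] [3.139 0.008 2.014] w 0.0891 F [-0.1 -0.9 -0.5]
```

{"name": "apply_moves", "arguments": {"plan": [15,12,0,0,25,20,0,0,32,25.7,0,0,32,25.7,0,0,32,25.7,0,0,32,25.7,0,0,32,25.7,0,0,32,25.7,0,0,32,25.7,0,0,32,25.7,0,0,32,25.7,0,0,32,25.7,0,0,32,25.7,0,0,32,25.7,0,0,20,16,0,0,6,4.5,0,0,0,0,0,0,0,0,0,0]}}

```text
time_s: 11.3
ee_pos: [0.5042, 0.2636, 0.2036]
eef_rot: [-3.141, 0.0, 2.014]
force: [0.3, -0.0, -0.2]
grip_width: 0.0894
grip_force: 0.0
```

Run:
```python
from h import *
from station import camera
go(.506,.2633,.076,2.014)
c=camera('top');P=cloud(c);Z=P[...,2];R=np.zeros(Z.shape,bool);R[200:300,350:450]=1
blobs(P,R&(Z>.11)&(Z<.15))
cv2.imwrite('pics/t2.png',cv2.resize(c['image'][:,60:460,::-1],None,fx=1.4,fy=1.4))
c=camera('wrist');cv2.imwrite('pics/w2.png',c['image'][:,:,::-1])
```

```text
shift [ -1.    1.6 127.6] spin -0.0003 | t 11.3 [0.5042 0.2636 0.2036] [-3.141  0.     2.014] w 0.0894 F [ 0.3 -0.  -0.2]
px [393 250  30  29 669] mean [ 0.3729 -0.2926  0.1309] rect [ 373.  -293.6] [61.3 60.7] 43.2
```

View pics/w2.png

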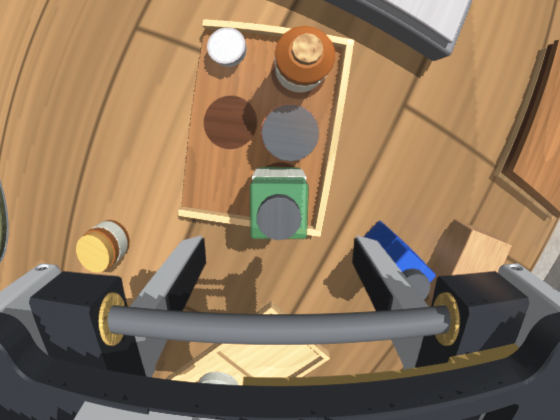

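The square bottle's faces line up with the pads (centre (279,208), fingers' middle x≈282). The tall jar is standing on the slab.

{"name": "apply_moves", "arguments": {"plan": [-1,1.6,26,0,0,0,26,0,0,0,26,0,0,0,26,0,0,0,15,0,0,0,9,0,0,0,0,0,0,0,0,0]}}

```text
time_s: 12.2
ee_pos: [0.5066, 0.2642, 0.0768]
eef_rot: [3.14, 0.0, 2.014]
force: [-0.5, 0.2, 0.3]
grip_width: 0.0894
grip_force: 0.0
```

{"name": "apply_moves", "arguments": {"plan": [0,0,0,0,0,0,0,0,0,0,0,0,0,0,0,0,0,0,0,0,0,0,0,0,0,0,0,0,0,0,0,0], "hand": -1}}

```text
time_s: 13.0
ee_pos: [0.506, 0.2644, 0.076]
eef_rot: [-3.141, -0.0, 2.014]
force: [-2.8, -0.4, 2.9]
grip_width: 0.0503
grip_force: 24.9
```

{"name": "apply_moves", "arguments": {"plan": [0,0,-10,0,0,0,-20,0,0,0,-25,0,0,0,-25,0,0,0,0,0]}}

```text
time_s: 13.5
ee_pos: [0.5076, 0.2649, 0.1595]
eef_rot: [3.136, 0.0, 2.014]
force: [-0.5, -0.5, -3.4]
grip_width: 0.05
grip_force: 24.9
```

Run:
```python
from h import *
go(.4685,-.3215,.0776,2.014)
```

```text
shift [-512.9 -287.3   80.3] spin 0.0001 | t 13.5 [0.5076 0.2649 0.1595] [3.136 0.    2.014] w 0.05 F [-0.5 -0.5 -3.4]
```

{"name": "apply_moves", "arguments": {"plan": [-10,-5.6,0,0,-20,-11.2,0,0,-28,-15.7,0,0,-28,-15.7,0,0,-28,-15.7,0,0,-28,-15.7,0,0,-28,-15.7,0,0,-28,-15.7,0,0,-28,-15.7,0,0,-28,-15.7,0,0,-28,-15.7,0,0,-28,-15.7,0,0,-28,-15.7,0,0,-28,-15.7,0,0,-28,-15.7,0,0,-28,-15.7,0,0,-28,-15.7,0,0,-28,-15.7,0,0,-23,-13,0,0,-10,-5.6,0,0]}}

```text
time_s: 15.5
ee_pos: [0.4649, -0.3221, 0.154]
eef_rot: [-3.14, -0.002, 2.012]
force: [-0.6, 0.1, -2.7]
grip_width: 0.0504
grip_force: 24.9
```

{"name": "apply_moves", "arguments": {"plan": [0,0,0,0,0,0,0,0]}}

```text
time_s: 15.7
ee_pos: [0.4662, -0.3194, 0.1551]
eef_rot: [-3.141, -0.001, 2.014]
force: [0.5, -0.3, -3.4]
grip_width: 0.0504
grip_force: 24.9
```

Run:
```python
from h import *
go(.4685,-.3215,.0776,2.014)
```

```text
shift [-3.   1.3 77.5] spin 0.0002 | t 15.7 [ 0.4662 -0.3194  0.1551] [-3.141e+00 -1.000e-03  2.014e+00] w 0.0504 F [ 0.5 -0.3 -3.4]
```

{"name": "apply_moves", "arguments": {"plan": [-3,1.3,15,0,0,0,25,0,0,0,20,0,0,0,10,0,0,0,5,0,0,0,4,0,0,0,0,0,0,0,0,0]}}

```text
time_s: 16.5
ee_pos: [0.4693, -0.3225, 0.0776]
eef_rot: [3.141, 0.001, 2.014]
force: [0.9, -0.8, -2.7]
grip_width: 0.0502
grip_force: 24.9
```

{"name": "apply_moves", "arguments": {"plan": [0,0,0,0,0,0,0,0,0,0,0,0,0,0,0,0], "hand": 0.6}}

```text
time_s: 16.9
ee_pos: [0.4691, -0.3225, 0.0772]
eef_rot: [3.141, 0.0, 2.014]
force: [0.3, 0.9, 0.8]
grip_width: 0.0744
grip_force: 0.0
```

{"name": "apply_moves", "arguments": {"plan": [0,0,-15,0,0,0,-30,0,0,0,-40,0,0,0,-40,0,0,0,0,0]}}

```text
time_s: 17.4
ee_pos: [0.4705, -0.3235, 0.2088]
eef_rot: [3.137, 0.009, 2.014]
force: [0.3, -0.4, -0.2]
grip_width: 0.0751
grip_force: 0.0
```

Run:
```python
from h import *
go(.468,.393,.2,2.014)
```

```text
shift [648.4 305.1   4.5] spin 0.0002 | t 17.4 [ 0.4705 -0.3235  0.2088] [3.137 0.009 2.014] w 0.0751 F [ 0.3 -0.4 -0.2]
```

{"name": "apply_moves", "arguments": {"plan": [15,7,0,0,30,14.1,0,0,36,16.94,0,0,36,16.94,0,0,36,16.94,0,0,36,16.94,0,0,36,16.94,0,0,36,16.94,0,0,36,16.94,0,0,36,16.94,0,0,36,16.94,0,0,36,16.94,0,0,36,16.94,0,0,36,16.94,0,0,36,16.94,0,0,36,16.94,0,0,36,16.94,0,0,36,16.94,0,0,20,9.4,0,0,7,3.3,0,0], "hand": 0.9}}

```text
time_s: 19.4
ee_pos: [0.4647, 0.3956, 0.2007]
eef_rot: [-3.139, 0.0, 2.016]
force: [-0.4, 0.0, -0.3]
grip_width: 0.0894
grip_force: 0.0
```

{"name": "apply_moves", "arguments": {"plan": [0,0,0,0,0,0,0,0]}}

```text
time_s: 19.6
ee_pos: [0.4661, 0.3928, 0.2017]
eef_rot: [-3.141, 0.0, 2.014]
force: [-1.0, -0.5, 0.0]
grip_width: 0.0895
grip_force: 0.0
```

Run:
```python
from h import *
go(.468,.393,.076,2.014)
```

```text
shift [ -0.6   1.9 125.7] spin -0.0003 | t 19.6 [0.4661 0.3928 0.2017] [-3.141  0.     2.014] w 0.0895 F [-1.  -0.5  0. ]
```

{"name": "apply_moves", "arguments": {"plan": [-0.6,1.9,26,0,0,0,26,0,0,0,26,0,0,0,26,0,0,0,14,0,0,0,8,0,0,0,0,0,0,0,0,0]}}

```text
time_s: 20.4
ee_pos: [0.4688, 0.3942, 0.0771]
eef_rot: [3.14, -0.0, 2.014]
force: [-0.2, -0.0, -0.2]
grip_width: 0.0893
grip_force: 0.0
```

{"name": "apply_moves", "arguments": {"plan": [0,0,0,0,0,0,0,0,0,0,0,0,0,0,0,0,0,0,0,0,0,0,0,0,0,0,0,0,0,0,0,0], "hand": -1}}

```text
time_s: 21.2
ee_pos: [0.4682, 0.394, 0.0759]
eef_rot: [-3.141, -0.0, 2.014]
force: [-1.7, -0.5, 1.7]
grip_width: 0.0498
grip_force: 24.9
```

{"name": "apply_moves", "arguments": {"plan": [0,0,-10,0,0,0,-20,0,0,0,-25,0,0,0,-30,0,0,0,-10,0,0,0,0,0]}}

```text
time_s: 21.8
ee_pos: [0.4687, 0.3943, 0.1721]
eef_rot: [3.139, -0.0, 2.014]
force: [0.1, 0.0, -5.7]
grip_width: 0.05
grip_force: 24.9
```

Run:
```python
from h import *
go(.5655,-.346,.0776,2.014)
```

```text
shift [-710.3 -230.4   93.6] spin 0.0002 | t 21.8 [0.4687 0.3943 0.1721] [ 3.139 -0.     2.014] w 0.05 F [ 0.1  0.  -5.7]
```

{"name": "apply_moves", "arguments": {"plan": [-10,-3.2,0,0,-25,-8.1,0,0,-40,-12.98,0,0,-40,-12.98,0,0,-40,-12.98,0,0,-40,-12.98,0,0,-40,-12.98,0,0,-40,-12.98,0,0,-40,-12.98,0,0,-40,-12.98,0,0,-40,-12.98,0,0,-40,-12.98,0,0,-40,-12.98,0,0,-40,-12.98,0,0,-40,-12.98,0,0,-40,-12.98,0,0,-40,-12.98,0,0,-40,-12.98,0,0,-25,-8.1,0,0,-10,-3.2,0,0]}}

```text
time_s: 23.8
ee_pos: [0.5634, -0.3486, 0.1684]
eef_rot: [-3.14, -0.003, 2.012]
force: [-0.8, 0.7, -4.4]
grip_width: 0.0498
grip_force: 24.9
```

{"name": "apply_moves", "arguments": {"plan": [0,0,0,0,0,0,0,0]}}

```text
time_s: 24.0
ee_pos: [0.5645, -0.3452, 0.1701]
eef_rot: [-3.141, -0.002, 2.015]
force: [-0.2, 0.3, -4.2]
grip_width: 0.05
grip_force: 24.9
```

Run:
```python
from h import *
go(.5655,-.346,.0766,2.014)
```

```text
shift [-1.3  0.6 93.5] spin 0.0005 | t 24.0 [ 0.5645 -0.3452  0.1701] [-3.141e+00 -2.000e-03  2.015e+00] w 0.05 F [-0.2  0.3 -4.2]
```

{"name": "apply_moves", "arguments": {"plan": [0,0,15,0,0,0,30,0,0,0,25,0,0,0,13,0,0,0,6,0,0,0,5,0,0,0,0,0,0,0,0,0]}}

```text
time_s: 24.8
ee_pos: [0.5653, -0.3463, 0.0779]
eef_rot: [3.141, 0.001, 2.014]
force: [-0.1, -0.4, -3.6]
grip_width: 0.0503
grip_force: 24.9
```

{"name": "apply_moves", "arguments": {"plan": [0,0,0,0,0,0,0,0,0,0,0,0,0,0,0,0], "hand": 0.6}}

```text
time_s: 25.2
ee_pos: [0.5651, -0.3462, 0.0774]
eef_rot: [3.141, 0.001, 2.014]
force: [-0.3, -1.0, 0.5]
grip_width: 0.0746
grip_force: 0.0
```

{"name": "apply_moves", "arguments": {"plan": [0,0,-15,0,0,0,-30,0,0,0,-40,0,0,0,-40,0,0,0,0,0]}}

```text
time_s: 25.7
ee_pos: [0.5665, -0.3471, 0.2098]
eef_rot: [3.136, 0.009, 2.014]
force: [-0.7, -0.1, 1.4]
grip_width: 0.0751
grip_force: 0.0
```

Run:
```python
from h import *
go(.487,.3265,.2,.295)
```

```text
shift [642.7 217.2   5.1] spin 1.7192 | t 25.7 [ 0.5665 -0.3471  0.2098] [3.136 0.009 2.014] w 0.0751 F [-0.7 -0.1  1.4]
```

{"name": "apply_moves", "arguments": {"plan": [15,5.1,0,0,30,10.1,0,0,36,12.17,0,0,36,12.17,0,0,36,12.17,0,0,36,12.17,0,0,36,12.17,0,0,36,12.17,0,0,36,12.17,0,0,36,12.17,0,0,36,12.17,0,0,36,12.17,0,0,36,12.17,0,0,36,12.17,0,0,36,12.17,0,0,36,12.17,0,0,36,12.17,0,0,36,12.17,0,0,17,5.7,0,0,4.7,1.6,0,0], "hand": 0.9}}

```text
time_s: 27.7
ee_pos: [0.485, 0.3288, 0.202]
eef_rot: [-3.142, 0.0, 2.016]
force: [0.6, 0.4, 0.6]
grip_width: 0.0892
grip_force: 0.0
```

{"name": "apply_moves", "arguments": {"plan": [0,0,0,0.1433,0,0,0,0.1433,0,0,0,0.1433,0,0,0,0.1433,0,0,0,0.1433,0,0,0,0.1433,0,0,0,0.1433,0,0,0,0.1433,0,0,0,0.1433,0,0,0,0.1433,0,0,0,0.1433,0,0,0,0.1433,0,0,0,0,0,0,0,0]}}

```text
time_s: 29.1
ee_pos: [0.4857, 0.3268, 0.2022]
eef_rot: [3.142, -0.0, 0.298]
force: [-0.4, 0.3, 0.3]
grip_width: 0.0891
grip_force: 0.0
```

Run:
```python
from h import *
from station import camera
go(.487,.3265,.026,.295)
c=camera('wrist');cv2.imwrite('pics/w3.png',c['image'][:,:,::-1])
c=camera('scene');cv2.imwrite('pics/s3.png',c['image'][:,:,::-1])
```

```text
shift [  1.1   0.6 176.2] spin 0.0031 | t 29.1 [0.4857 0.3268 0.2022] [ 3.142 -0.     0.298] w 0.0891 F [-0.4  0.3  0.3]
```

View pics/w3.png

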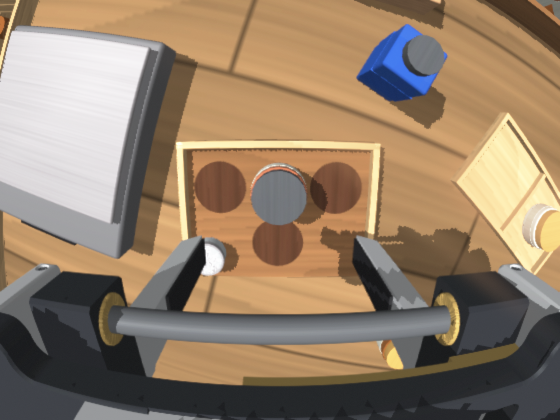

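View pics/s3.png

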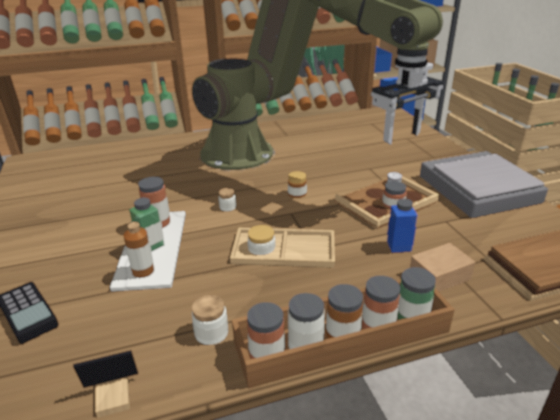

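The wrist view shows the squat jar (278,197) free on all sides and centred between the fingers. The three tall things stand on the slab in the scene view at (153,203), (146,225) and (139,250). Grip the squat jar.

{"name": "apply_moves", "arguments": {"plan": [1.1,0.6,30,0,0,0,35,0,0,0,35,0,0,0,35,0,0,0,25,0,0,0,11,0,0,0,5,0,0,0,0,0,0,0,0,0]}}

```text
time_s: 30.1
ee_pos: [0.4873, 0.3277, 0.0273]
eef_rot: [-3.141, -0.002, 0.295]
force: [0.1, -0.6, -0.1]
grip_width: 0.0892
grip_force: 0.0
```

{"name": "apply_moves", "arguments": {"plan": [0,0,0,0,0,0,0,0,0,0,0,0,0,0,0,0,0,0,0,0,0,0,0,0,0,0,0,0], "hand": -1}}

```text
time_s: 30.8
ee_pos: [0.4867, 0.3274, 0.0261]
eef_rot: [3.142, -0.0, 0.295]
force: [-1.2, -0.3, 3.9]
grip_width: 0.0595
grip_force: 25.0
```

{"name": "apply_moves", "arguments": {"plan": [0,0,-10,0,0,0,-20,0,0,0,-30,0,0,0,-30,0,0,0,-10,0,0,0,0,0]}}

```text
time_s: 31.4
ee_pos: [0.487, 0.3276, 0.1271]
eef_rot: [-3.141, -0.002, 0.295]
force: [-0.0, -0.2, -3.3]
grip_width: 0.0595
grip_force: 25.0
```

Run:
```python
from h import *
go(.5995,.0377,.02,.295)
```

```text
shift [ 23.2 310.2 106.9] spin -0.0004 | t 31.4 [0.487  0.3276 0.1271] [-3.141e+00 -2.000e-03  2.950e-01] w 0.0595 F [-0.  -0.2 -3.3]
```

{"name": "apply_moves", "arguments": {"plan": [1,10,0,0,2,25,0,0,2.2,30,0,0,2.2,30,0,0,2.2,30,0,0,2.2,30,0,0,2.2,30,0,0,2.2,30,0,0,2.2,30,0,0,2.2,30,0,0,1.6,22,0,0,1,13.2,0,0,0,0,0,0,0,0,0,0]}}

```text
time_s: 32.8
ee_pos: [0.5984, 0.0377, 0.1252]
eef_rot: [-3.141, 0.001, 0.295]
force: [-0.6, 0.7, -2.0]
grip_width: 0.0596
grip_force: 25.0
```

Run:
```python
from h import *
go(.5995,.0377,.02,.295)
```

```text
shift [  1.2   0.4 105.2] spin -0.0005 | t 32.8 [0.5984 0.0377 0.1252] [-3.141e+00  1.000e-03  2.950e-01] w 0.0596 F [-0.6  0.7 -2. ]
```

{"name": "apply_moves", "arguments": {"plan": [1,0,20,0,0,0,30,0,0,0,30,0,0,0,15,0,0,0,6,0,0,0,4.5,0,0,0,0,0,0,0,0,0]}}

```text
time_s: 33.6
ee_pos: [0.6004, 0.0377, 0.0215]
eef_rot: [3.141, -0.002, 0.295]
force: [-0.5, -0.2, -2.8]
grip_width: 0.0597
grip_force: 25.0
```

{"name": "apply_moves", "arguments": {"plan": [0,0,0,0,0,0,0,0,0,0,0,0,0,0,0,0], "hand": 0.75}}

```text
time_s: 34.0
ee_pos: [0.6, 0.0376, 0.0207]
eef_rot: [3.141, -0.0, 0.295]
force: [0.6, 0.3, -0.0]
grip_width: 0.0819
grip_force: 0.0
```

{"name": "apply_moves", "arguments": {"plan": [0,0,-15,0,0,0,-35,0,0,0,-45,0,0,0,-45,0,0,0,-40,0,0,0,0,0,0,0,0,0]}}

```text
time_s: 34.7
ee_pos: [0.6, 0.0376, 0.2019]
eef_rot: [3.141, -0.002, 0.295]
force: [-0.3, 0.2, -0.2]
grip_width: 0.0826
grip_force: 0.0
```

{"name": "apply_moves", "arguments": {"plan": [0,0,0,-0.1433,0,0,0,-0.1433,0,0,0,-0.1433,0,0,0,-0.1433,0,0,0,-0.1433,0,0,0,-0.1433,0,0,0,-0.1433,0,0,0,-0.1433,0,0,0,-0.1433,0,0,0,-0.1433,0,0,0,-0.1433,0,0,0,-0.1433,0,0,0,0,0,0,0,0]}}

```text
time_s: 36.1
ee_pos: [0.5995, 0.0375, 0.1997]
eef_rot: [-3.14, -0.001, 2.01]
force: [0.4, 0.5, -0.6]
grip_width: 0.0823
grip_force: 0.0
```

Run:
```python
from h import *
from station import camera
go(.5651,-.3462,.2,2.014)
c=camera('scene');cv2.imwrite('pics/s4.png',cv2.resize(c['image'][150:290,90:350,::-1],None,fx=3,fy=3))
c=camera('top');P=cloud(c);Z=P[...,2];R=np.zeros(Z.shape,bool);R[150:300,365:460]=1
print('slab');blobs(P,R&(Z>.108)&(Z<.15))
R[:]=0;R[135:235,220:345]=1;blobs(P,R&(Z>.04)&(Z<.07))
```

```text
shift [-3.327e+02 -1.943e+02 -3.000e-01] spin -0.0042 | t 36.1 [0.5995 0.0375 0.1997] [-3.14e+00 -1.00e-03  2.01e+00] w 0.0823 F [ 0.4  0.5 -0.6]
slab
px [414 168  23  22 391] mean [ 0.5645 -0.3428  0.1236] rect [ 565.4 -344.4] [48.8 48.8] 87.1
px [403 207  29  28 504] mean [ 0.4691 -0.3192  0.1256] rect [ 470.2 -321.9] [49.9 51.2] 25.6
px [393 250  30  29 672] mean [ 0.3729 -0.2922  0.1306] rect [ 373.3 -293.6] [60.9 61.1] 36.8
px [290 177  26  26 526] mean [ 0.5559 -0.0675  0.0507] rect [556.2 -68. ] [60. 61.] 89.0
```

View pics/s4.png

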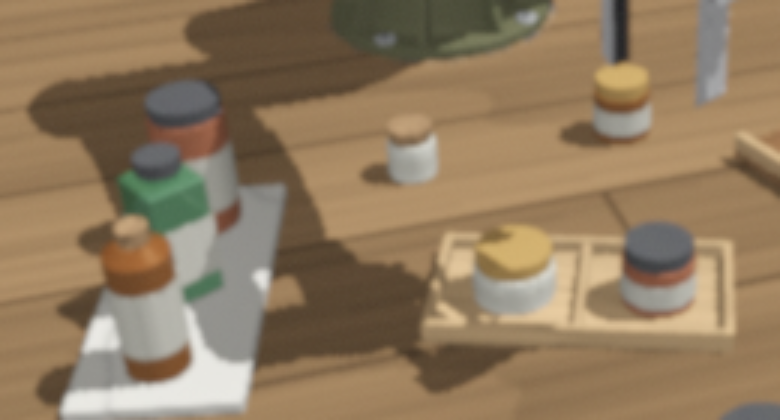

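The squat jar stands in the empty half at crop (660,270), the white jar is undisturbed at (515,268), and all three tall things are upright on the slab. Now put them back, round bottle first.

{"name": "apply_moves", "arguments": {"plan": [-12,-7,0,0,-25,-14.6,0,0,-30,-17.5,0,0,-30,-17.5,0,0,-30,-17.5,0,0,-30,-17.5,0,0,-30,-17.5,0,0,-30,-17.5,0,0,-30,-17.5,0,0,-30,-17.5,0,0,-30,-17.5,0,0,-18,-10.5,0,0,-7.7,-4.7,0,-0.004,0,0,0,0,0,0,0,0]}}

```text
time_s: 37.7
ee_pos: [0.5671, -0.3457, 0.2004]
eef_rot: [3.142, -0.0, 2.018]
force: [0.6, -0.0, 0.2]
grip_width: 0.082
grip_force: 0.0
```

Run:
```python
from h import *
go(.5651,-.3462,.0759,2.014)
```

```text
shift [  0.3  -2.  124.5] spin 0.0042 | t 37.7 [ 0.5671 -0.3457  0.2004] [ 3.142 -0.     2.018] w 0.082 F [ 0.6 -0.   0.2]
```

{"name": "apply_moves", "arguments": {"plan": [0.3,-2,26,0.004,0,0,26,0,0,0,26,0,0,0,26,0,0,0,13,0,0,0,7.5,0,0,0,0,0,0,0,0,0]}}

```text
time_s: 38.5
ee_pos: [0.5657, -0.347, 0.0772]
eef_rot: [3.141, 0.001, 2.014]
force: [0.5, 0.8, 1.4]
grip_width: 0.0823
grip_force: 0.0
```

{"name": "apply_moves", "arguments": {"plan": [0,0,0,0,0,0,0,0,0,0,0,0,0,0,0,0,0,0,0,0,0,0,0,0,0,0,0,0], "hand": -1}}

```text
time_s: 39.2
ee_pos: [0.5651, -0.347, 0.0761]
eef_rot: [3.142, 0.0, 2.014]
force: [-2.0, -0.5, 1.5]
grip_width: 0.0497
grip_force: 25.0
```

{"name": "apply_moves", "arguments": {"plan": [0,0,-10,0,0,0,-20,0,0,0,-30,0,0,0,-30,0,0,0,-10,0,0,0,0,0]}}

```text
time_s: 39.8
ee_pos: [0.5655, -0.347, 0.177]
eef_rot: [3.141, 0.002, 2.014]
force: [0.5, 0.4, -4.5]
grip_width: 0.0498
grip_force: 25.0
```

Run:
```python
from h import *
go(.4682,.394,.0759,2.014)
```

```text
shift [711.2 230.  100.2] spin 0.0003 | t 39.8 [ 0.5655 -0.347   0.177 ] [3.141e+00 2.000e-03 2.014e+00] w 0.0498 F [ 0.5  0.4 -4.5]
```

{"name": "apply_moves", "arguments": {"plan": [10,3.2,0,0,25,8.1,0,0,40,12.95,0,0,40,12.95,0,0,40,12.95,0,0,40,12.95,0,0,40,12.95,0,0,40,12.95,0,0,40,12.95,0,0,40,12.95,0,0,40,12.95,0,0,40,12.95,0,0,40,12.95,0,0,40,12.95,0,0,40,12.95,0,0,40,12.95,0,0,40,12.95,0,0,40,12.95,0,0,25,8.1,0,0,11,3.5,0,0]}}

```text
time_s: 41.8
ee_pos: [0.466, 0.396, 0.1738]
eef_rot: [-3.138, 0.0, 2.017]
force: [-1.0, -0.8, -4.4]
grip_width: 0.0498
grip_force: 25.0
```

{"name": "apply_moves", "arguments": {"plan": [0,0,0,0,0,0,0,0,0,0,0,0]}}

```text
time_s: 42.1
ee_pos: [0.4682, 0.3928, 0.1758]
eef_rot: [-3.141, 0.0, 2.013]
force: [-0.8, -0.7, -4.8]
grip_width: 0.0497
grip_force: 25.0
```

Run:
```python
from h import *
go(.4682,.394,.0759,2.014)
```

```text
shift [ 1.1  0.5 99.9] spin -0.0011 | t 42.1 [0.4682 0.3928 0.1758] [-3.141  0.     2.013] w 0.0497 F [-0.8 -0.7 -4.8]
```

{"name": "apply_moves", "arguments": {"plan": [0.7,0.3,15,0,0,0,30,0,0,0,30,0,0,0,15,0,0,0,6,0,0,0,3.5,0,0,0,0,0,0,0,0,0,0,0,0,0]}}

```text
time_s: 43.0
ee_pos: [0.4683, 0.3951, 0.0774]
eef_rot: [3.14, -0.0, 2.014]
force: [0.7, -1.1, -4.2]
grip_width: 0.0497
grip_force: 25.0
```

{"name": "apply_moves", "arguments": {"plan": [0,0,0,0,0,0,0,0,0,0,0,0,0,0,0,0], "hand": 0.6}}

```text
time_s: 43.4
ee_pos: [0.4681, 0.3949, 0.0767]
eef_rot: [3.141, -0.0, 2.014]
force: [0.4, 0.1, -0.1]
grip_width: 0.0745
grip_force: 0.0
```

{"name": "apply_moves", "arguments": {"plan": [0,0,-15,0,0,0,-30,0,0,0,-40,0,0,0,-40,0,0,0,0,0]}}

```text
time_s: 43.9
ee_pos: [0.4694, 0.396, 0.2087]
eef_rot: [3.132, -0.002, 2.014]
force: [0.1, -0.2, -0.2]
grip_width: 0.0754
grip_force: 0.0
```

Run:
```python
from h import *
go(.4691,-.3225,.2,2.014)
```

```text
shift [-648.9 -308.7    4.4] spin 0.0003 | t 43.9 [0.4694 0.396  0.2087] [ 3.132e+00 -2.000e-03  2.014e+00] w 0.0754 F [ 0.1 -0.2 -0.2]
```

{"name": "apply_moves", "arguments": {"plan": [-15,-7.1,0,0,-30,-14.3,0,0,-36,-17.1,0,0,-36,-17.1,0,0,-36,-17.1,0,0,-36,-17.1,0,0,-36,-17.1,0,0,-36,-17.1,0,0,-36,-17.1,0,0,-36,-17.1,0,0,-36,-17.1,0,0,-36,-17.1,0,0,-36,-17.1,0,0,-36,-17.1,0,0,-36,-17.1,0,0,-36,-17.1,0,0,-36,-17.1,0,0,-36,-17.1,0,0,-20,-9.5,0,0,-8,-4,0,0], "hand": 0.75}}

```text
time_s: 45.9
ee_pos: [0.4672, -0.3255, 0.2015]
eef_rot: [-3.142, -0.0, 2.012]
force: [-0.4, 0.8, -0.1]
grip_width: 0.0818
grip_force: 0.0
```

{"name": "apply_moves", "arguments": {"plan": [0,0,0,0,0,0,0,0,0,0,0,0]}}

```text
time_s: 46.2
ee_pos: [0.468, -0.3227, 0.2018]
eef_rot: [3.141, 0.0, 2.015]
force: [0.3, -0.5, 0.6]
grip_width: 0.0823
grip_force: 0.0
```

Run:
```python
from h import *
go(.4691,-.3225,.0755,2.014)
```

```text
shift [ -0.3   1.1 126.3] spin 0.0014 | t 46.2 [ 0.468  -0.3227  0.2018] [3.141 0.    2.015] w 0.0823 F [ 0.3 -0.5  0.6]
```

{"name": "apply_moves", "arguments": {"plan": [-0.3,1.1,26,0.0014,0,0,26,0,0,0,26,0,0,0,26,0,0,0,15,0,0,0,7,0,0,0,0,0,0,0,0,0]}}

```text
time_s: 47.0
ee_pos: [0.4693, -0.3235, 0.0764]
eef_rot: [3.141, 0.001, 2.013]
force: [-0.5, -0.5, 0.3]
grip_width: 0.0821
grip_force: 0.0
```

{"name": "apply_moves", "arguments": {"plan": [0,0,0,0,0,0,0,0,0,0,0,0,0,0,0,0,0,0,0,0,0,0,0,0,0,0,0,0], "hand": -1}}

```text
time_s: 47.7
ee_pos: [0.4688, -0.3236, 0.0756]
eef_rot: [3.142, 0.0, 2.013]
force: [-0.9, 0.1, 2.9]
grip_width: 0.0499
grip_force: 25.0
```

{"name": "apply_moves", "arguments": {"plan": [0,0,-10,0,0,0,-20,0,0,0,-30,0,0,0,-30,0,0,0,-10,0,0,0,0,0]}}

```text
time_s: 48.3
ee_pos: [0.4691, -0.3238, 0.1764]
eef_rot: [3.141, 0.002, 2.013]
force: [-0.5, 0.7, -3.6]
grip_width: 0.05
grip_force: 25.0
```

Run:
```python
from h import *
go(.506,.2644,.076,2.014)
```

```text
shift [516.1 284.8  99.7] spin -0.0012 | t 48.3 [ 0.4691 -0.3238  0.1764] [3.141e+00 2.000e-03 2.013e+00] w 0.05 F [-0.5  0.7 -3.6]
```

{"name": "apply_moves", "arguments": {"plan": [10,5.5,0,0,25,13.8,0,0,30,16.58,0,0,30,16.58,0,0,30,16.58,0,0,30,16.58,0,0,30,16.58,0,0,30,16.58,0,0,30,16.58,0,0,30,16.58,0,0,30,16.58,0,0,30,16.58,0,0,30,16.58,0,0,30,16.58,0,0,30,16.58,0,0,30,16.58,0,0,30,16.58,0,0,20,11,0,0,10.2,5.8,0,-0.001,0,0,0,0]}}

```text
time_s: 50.3
ee_pos: [0.505, 0.2648, 0.1741]
eef_rot: [-3.139, -0.0, 2.015]
force: [-0.2, -0.5, -2.8]
grip_width: 0.0499
grip_force: 25.0
```

{"name": "apply_moves", "arguments": {"plan": [0,0,0,0,0,0,0,0]}}

```text
time_s: 50.5
ee_pos: [0.5059, 0.2629, 0.1753]
eef_rot: [-3.141, 0.0, 2.013]
force: [-0.2, 0.5, -2.6]
grip_width: 0.0499
grip_force: 25.0
```

Run:
```python
from h import *
go(.5063,.2637,.076,2.014)
```

```text
shift [ 0.6  0.8 99.3] spin -0.0013 | t 50.5 [0.5059 0.2629 0.1753] [-3.141  0.     2.013] w 0.0499 F [-0.2  0.5 -2.6]
```

{"name": "apply_moves", "arguments": {"plan": [0,0,15,0,0,0,30,0,0,0,30,0,0,0,15,0,0,0,6,0,0,0,3.3,0,0,0,0,0,0,0,0,0,0,0,0,0]}}

```text
time_s: 51.4
ee_pos: [0.5062, 0.264, 0.077]
eef_rot: [3.14, 0.0, 2.014]
force: [0.2, 0.6, -3.7]
grip_width: 0.0497
grip_force: 25.0
```

{"name": "apply_moves", "arguments": {"plan": [0,0,0,0,0,0,0,0,0,0,0,0,0,0,0,0], "hand": 0.6}}

```text
time_s: 51.8
ee_pos: [0.506, 0.264, 0.0763]
eef_rot: [3.141, 0.0, 2.014]
force: [-0.1, 0.5, 0.3]
grip_width: 0.0745
grip_force: 0.0
```

{"name": "apply_moves", "arguments": {"plan": [0,0,-15,0,0,0,-30,0,0,0,-40,0,0,0,-40,0,0,0,0,0]}}

```text
time_s: 52.3
ee_pos: [0.5076, 0.2647, 0.208]
eef_rot: [3.132, 0.0, 2.014]
force: [-0.3, -1.0, -0.0]
grip_width: 0.0752
grip_force: 0.0
```

Run:
```python
from h import *
go(.3725,-.2955,.2,2.014)
```

```text
shift [-448.2 -362.3    4.6] spin -0.0001 | t 52.3 [0.5076 0.2647 0.208 ] [3.132 0.    2.014] w 0.0752 F [-0.3 -1.  -0. ]
```

{"name": "apply_moves", "arguments": {"plan": [-15,-12.1,0,0,-25,-20.2,0,0,-32,-25.87,0,0,-32,-25.87,0,0,-32,-25.87,0,0,-32,-25.87,0,0,-32,-25.87,0,0,-32,-25.87,0,0,-32,-25.87,0,0,-32,-25.87,0,0,-32,-25.87,0,0,-32,-25.87,0,0,-32,-25.87,0,0,-32,-25.87,0,0,-18,-14.5,0,0,-6.2,-5,0,0,0,0,0,0,0,0,0,0,0,0,0,0], "hand": 0.9}}

```text
time_s: 54.2
ee_pos: [0.3711, -0.2953, 0.2013]
eef_rot: [3.141, 0.0, 2.015]
force: [0.1, -1.1, -0.7]
grip_width: 0.0893
grip_force: 0.0
```

Run:
```python
from h import *
go(.3725,-.2955,.0755,2.014)
```

```text
shift [ -0.8   1.2 125.8] spin 0.0011 | t 54.2 [ 0.3711 -0.2953  0.2013] [3.141 0.    2.015] w 0.0893 F [ 0.1 -1.1 -0.7]
```

{"name": "apply_moves", "arguments": {"plan": [0,0.6,26,0.001,0,0,26,0,0,0,26,0,0,0,26,0,0,0,14,0,0,0,8,0,0,0,0,0,0,0,0,0]}}

```text
time_s: 55.0
ee_pos: [0.3717, -0.296, 0.0759]
eef_rot: [3.141, 0.001, 2.013]
force: [-0.1, 0.7, 0.4]
grip_width: 0.0892
grip_force: 0.0
```

{"name": "apply_moves", "arguments": {"plan": [0,0,0,0,0,0,0,0,0,0,0,0,0,0,0,0,0,0,0,0,0,0,0,0,0,0,0,0], "hand": -1}}

```text
time_s: 55.7
ee_pos: [0.3713, -0.2961, 0.0754]
eef_rot: [3.141, 0.0, 2.013]
force: [-2.0, -0.4, 5.4]
grip_width: 0.0636
grip_force: 25.0
```

{"name": "apply_moves", "arguments": {"plan": [0,0,-10,0,0,0,-20,0,0,0,-30,0,0,0,-30,0,0,0,-10,0,0,0,0,0]}}

```text
time_s: 56.3
ee_pos: [0.3715, -0.2962, 0.1758]
eef_rot: [3.141, 0.002, 2.013]
force: [0.6, 0.6, -5.2]
grip_width: 0.0639
grip_force: 25.0
```

Run:
```python
from h import *
go(.4235,.3081,.076,2.014)
```

```text
shift [524.1 305.4  99.2] spin -0.0012 | t 56.3 [ 0.3715 -0.2962  0.1758] [3.141e+00 2.000e-03 2.013e+00] w 0.0639 F [ 0.6  0.6 -5.2]
```

{"name": "apply_moves", "arguments": {"plan": [10,5.8,0,0,22,12.8,0,0,30,17.48,0,0,30,17.48,0,0,30,17.48,0,0,30,17.48,0,0,30,17.48,0,0,30,17.48,0,0,30,17.48,0,0,30,17.48,0,0,30,17.48,0,0,30,17.48,0,0,30,17.48,0,0,30,17.48,0,0,30,17.48,0,0,30,17.48,0,0,30,17.48,0,0,28,16.3,0,0,14,8.2,0,-0.001,0,0,0,0]}}

```text
time_s: 58.3
ee_pos: [0.422, 0.3094, 0.1735]
eef_rot: [-3.139, 0.0, 2.016]
force: [-0.5, -0.2, -3.7]
grip_width: 0.0636
grip_force: 25.0
```

{"name": "apply_moves", "arguments": {"plan": [0,0,0,0,0,0,0,0]}}

```text
time_s: 58.5
ee_pos: [0.4229, 0.3073, 0.1748]
eef_rot: [-3.141, 0.0, 2.013]
force: [0.0, 0.2, -3.9]
grip_width: 0.0638
grip_force: 25.0
```

Run:
```python
from h import *
go(.4235,.3081,.076,2.014)
```

```text
shift [ 0.5  1.  98.8] spin -0.001 | t 58.5 [0.4229 0.3073 0.1748] [-3.141  0.     2.013] w 0.0638 F [ 0.   0.2 -3.9]
```

{"name": "apply_moves", "arguments": {"plan": [0,0,15,0,0,0,30,0,0,0,30,0,0,0,15,0,0,0,6,0,0,0,3,0,0,0,0,0,0,0,0,0,0,0,0,0]}}

```text
time_s: 59.4
ee_pos: [0.4234, 0.3084, 0.0769]
eef_rot: [3.14, -0.0, 2.014]
force: [0.1, 0.2, -4.9]
grip_width: 0.0639
grip_force: 25.0
```

{"name": "apply_moves", "arguments": {"plan": [0,0,0,0,0,0,0,0,0,0,0,0,0,0,0,0], "hand": 0.7}}

```text
time_s: 59.8
ee_pos: [0.4232, 0.3083, 0.0763]
eef_rot: [3.141, -0.0, 2.014]
force: [-0.3, 0.6, 0.3]
grip_width: 0.0801
grip_force: 0.0
```

{"name": "apply_moves", "arguments": {"plan": [0,0,-15,0,0,0,-30,0,0,0,-40,0,0,0,-40,0,0,0,0,0]}}

```text
time_s: 60.3
ee_pos: [0.4247, 0.3093, 0.2065]
eef_rot: [3.133, -0.001, 2.014]
force: [0.5, -0.2, -0.4]
grip_width: 0.0797
grip_force: 0.0
```

{"name": "apply_moves", "arguments": {"plan": [-20,-12,-10,0,-30,-17,-10,0,-30,-17,0,0,-30,-17,0,0,-30,-17,0,0,-30,-17,0,0,-30,-17,0,0,-30,-17,0,0,-20,-11,0,0,0,0,0,0,0,0,0,0]}}

```text
time_s: 61.4
ee_pos: [0.4019, 0.0215, 0.2208]
eef_rot: [-3.141, -0.0, 2.013]
force: [0.3, 0.9, 0.2]
grip_width: 0.08
grip_force: 0.0
```

Run:
```python
from h import *
from station import camera
c=camera('top');P=cloud(c);Z=P[...,2];R=np.zeros(Z.shape,bool);R[180:285,85:205]=1
blobs(P,R&(Z>.108)&(Z<.15));blobs(P,R&(Z>.033)&(Z<.045))
R[:]=0;R[135:235,220:345]=1;blobs(P,R&(Z>.04)&(Z<.07))
cv2.imwrite('pics/tf.png',cv2.resize(c['image'][130:300,80:345,::-1],None,fx=3,fy=3))
```

```text
px [144 196  29  29 493] mean [0.5061 0.2617 0.1258] rect [507.5 264.9] [50.3 50.7] 25.3
px [ 90 217  23  22 387] mean [0.4684 0.392  0.1235] rect [469.7 396.2] [49.8 48.2] 84.7
px [124 233  30  28 662] mean [0.4245 0.3052 0.1306] rect [425.  306.8] [60.8 60.4] 46.7
px [108 256  17  17 228] mean [0.3859 0.385  0.0388] rect [385.8 385.4] [39.8 39.6] 49.1
px [246 160  25  25 483] mean [0.5991 0.0379 0.06  ] rect [600.4  38.5] [58.3 56.3] 88.8
px [290 177  26  26 527] mean [ 0.556  -0.0675  0.0504] rect [556.2 -67.5] [60.2 60.5] 62.4
```

View pics/tf.png

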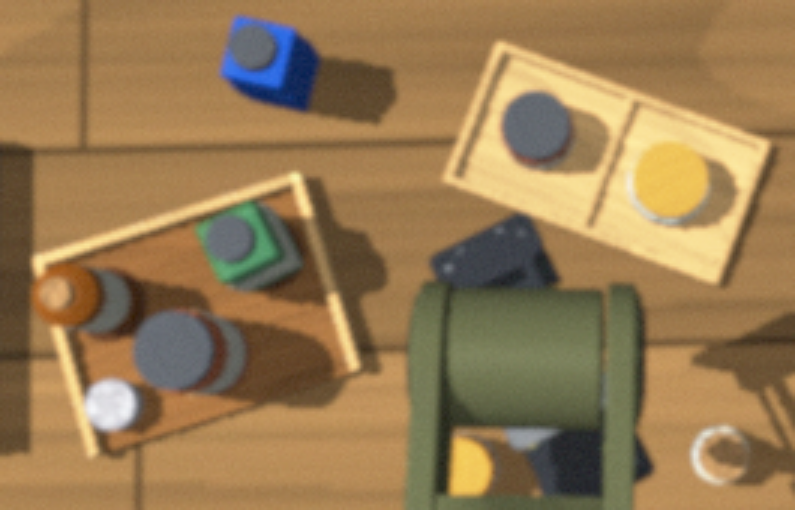

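Final view: the round bottle (68,295), square bottle (240,245) and tall jar (180,350) are back within about 2–3 mm of where they stood. The squat jar (537,128) is in the tray, and the white jar and tin have not moved.

```bash
python3 -c "
from station import ctrl
print(ctrl.hand_in())"
```

```text
the job is handed in; nothing more can be done
None
```

I finished and handed in the job at about 61 s: all three tall things went to the slab first, then the squat jar into the empty tray half, then each tall thing back upright within about 3 mm of its start by the top camera, with the tin and the white jar unmoved.

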